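# Index the insert carousel to the inspection camera

## Robot

A 7-joint arm with a two-finger parallel gripper is mounted at the origin on the work surface. World frame = base frame: x ahead of the robot, y to its left, z up, the work surface at z = 0. Lengths are in m, angles in rad, forces in N, time in s.
With the tool pointing down it reaches from about 0.425 to 1.025 m from the base axis. Payload 9.4 kg.
Tool frame: the origin (TCP) lies midway between the tips of the shut fingers; the grasp point (between the pads) lies grasp_offset behind it (grasp_offset is the distance from the TCP to the grasp point, in m); z points along the fingers, y is the line along which they close (so a half turn about z gives the same grasp; the last joint's range is limited). The gripper opens to 93 mm and grips with 3 to 60 N. Pads are 15 mm wide; open, the fingers measure 128 mm over their backs; the gripper's body (75 mm by 188 mm) begins 65 mm behind the grasp point.
Start: joints at [1.028, 0.599, -0.003, 1.599, 0.002, 0.943, -0.08], TCP at [0.326, -0.648, 0.198] pointing down, gripper open.
Joint ranges: [-2.57, 2.57], [-0.35, 1.97], [-1.29, 1.29], [0.11, 2.56], [-1.05, 4.19], [0.11, 1.86], [-2.63, 2.63]. Speed limits (rad/s): [2.22, 2.22, 3.01, 3.01, 3.14, 3.14, 3.14].

## Interface

Orientations are given as a unit quaternion [x, y, z, w].
In Python, from station import sense, capture, sign_off, masks_of, grasp_offset gives the robot as it stands.
- The arm moves only by the tool apply_moves, never from a script. Its argument "steps" is a list of rows, each a list of 7 numbers: the finger opening in mm, from 0 to 93, then the shift along the tool's x, y, z in mm, then the turn, a rotation vector about the tool's x, y, z in rad. A call has 1 to 12 rows; each row is the pose to reach, as a shift and turn from the pose commanded when the call began, along the tool's axes at that moment; what a row does not reach only later rows make up. A row lasts 1/12 s, in which the tool goes at most 41.7 mm and 7.16 degrees, less where a joint would pass 70% of its speed; a pose out of reach is approached as far as the arm can. A call with a gripper value outside its range is refused whole. The fingers move at their own pace and stop on an object; the grip force is fixed at half the most. Time passes only in rows, so rows that repeat a pose let the fingers close. It gives the time, the measured TCP pose, the force, the opening and the grip force at its end, in the units of the state.
- sense(): the state, without advancing time (a new reading comes with each control period).
- capture(name): name is "side" or "top" or "wrist"; returns a dict with "color" (400x640x3 uint8, red, green, blue), "z_map" (400x640 float32, m along the optical axis (not along the pixel's ray), 0 where there is no reading), "fx", "fy", "cx", "cy" (pixels), "xyz" and "attitude" of the camera in the world; the wrist camera has in their place "mount" (4x4, takes a point from camera to tool coordinates, whose origin is the TCP and whose axes are the flange's). Camera axes: x right, y down, z forward; pixel columns grow to the right and rows downward; lengths in m; the calibration is good to about 2 mm. The wrist camera is an equidistant fisheye: a pixel r from the principal point sees the ray r / f radians off the axis. A picture is of the moment at which its call begins: read the wrist's pose just before it.
- sign_off(): hands the job in; it is judged then, once.
Trained networks look in a picture, given as the dict that the camera call returned (one of the last four; its "shot" number tells which), for a name from the list of things; names that differ only in an ending like _2 or _b are one class to them, and where a whole thing is asked for, a point or a joint stands for the part that bears it (a point fixed in the world has none). Each returns a list of dicts, best first, with "conf" (0 to 1); they miss things now and then, are a little off and sometimes report something else, mostly with a low value. They report only what shows in the picture. A call takes as long as a camera call. They do not tell look-alikes from the thing itself.
- masks_of(picture, label): "pixels" (400x640 bool, what is visible of it) and "bbox" ([centre column, centre row, width, height] in pixels, round what is visible of it).
The state is a dict: "t": time; "joint_positions": joint angles; "joint_vel": joint speeds; "effort": joint torques, N m; "tool_pos": TCP position; "orientation": TCP orientation; "contact_force": force on the tool from outside, world axes, zero at the start; "torque": the same for the moment, N m; "finger_gap": opening from 0.0 (shut) to 1.0 (fully open); "gripper_force": force on a finger pad.
Only numpy, scipy, OpenCV 4.12 (cv2) and the standard library are available. Lean on these libraries where they do the work, as an engineer would, in place of code of your own. Each camera call takes 0.05 s, during which the arm holds its last target. There are 200 camera calls.

## Task

The brass insert on the rotary index table is due for inspection; it sits in the nest one stop to the left or right of the small white camera. Push the table round so that the brass insert clicks home at the stop in front of the camera, at the red arrow. Do not touch the insert itself: it stays seated upright in its nest.

Things in the scene. Friction and masses are not known exactly. Their poses are not given: they have to be found in the camera images.
- index_base: fixed level base of the rotary index table, plate 230x230x12 mm; origin on the turning axis at bench level, z up. Along its +x a tongue carries a red arrow and a white camera (143-255 mm from the axis, 70 wide, top 126 high). On the base turns an aluminium disc, radius 138, top face 66 high, with six nests (collars 53 wide, 8 tall) 95 from the axis, every 60 deg; one is empty, five hold inserts
- rotor (a joint): disc angle to the base, rad, anticlockwise from above +; 0 at start, turns endlessly. Blue push pegs, 16 mm diameter, tops 136 mm above bench, stand 122 mm from the axis midway between nests: 30, 90, .. 330 deg from base +x, plus this angle. Spring detents every 60 deg (1.047): about 5 N at a peg takes it over the crest half way (30 deg); then it is drawn into the next stop and stays
- brass_insert: brass insert (others are steel or black, all 34-35 mm tall, tops 101 mm above bench): round foot 38 mm diameter x 14 mm, tapered core 28 to 20 mm, 0.15-0.31 kg, loose in its nest with 1.5 mm clearance, standing on the disc's top face. Origin: centre of its underside, z up. Starts one nest (60 deg) to either side of the camera's nest
- camera_spot (a point): fixed point before the camera, where the centre of the brass insert's underside is wanted: 95 mm from the turning axis along the base's +x, 66 mm above the bench (height of the disc's top face)
Not all that is in view belongs to the job. There is more than one size of the brass_insert; the job needs the smallest.

How it is judged:
By the outcome, as a careful person would: the job done as asked, in the order asked, and still so for the second after the job is handed in, with the robot touching nothing.
It also fails if it takes over 32 s, if anything falls off the work surface, if the arm or the gripper's body presses on something with over 40 N, if the wrist force passes 120 N, or if a joint passes its speed limit or range.

## Working session

There is one attempt and no reset: what is moved stays moved. The work goes in short steps, Python scripts to look and compute and a tool call to move; the robot and the scene stay as the last step left them, time stands still between calls to the robot, and variables do not carry over. Pictures are saved under pics/ and viewed, at most 10 in all, crops included, and the job is handed in when it is done.

Besides the shell and the picture viewer there is one more tool, called after "Call:" in YAML: its name, and indented under it one key for each argument. apply_moves: Moves the arm, as the interface text tells. Its arguments: {"type":"object","properties":{"steps":{"type":"array"}},"required":["steps"]}

```bash
mkdir -p pics; cat > h.py <<'E'
import numpy as np, cv2
from station import *
from scipy.spatial.transform import Rotation as R
def att(a):
    a=np.array(a,float)
    return a if a.shape==(3,3) else R.from_quat(a).as_matrix()
def cloud(p):
    z=p["z_map"]; v,u=np.mgrid[:400,:640]
    c=np.stack([(u-p["cx"])/p["fx"]*z,(v-p["cy"])/p["fy"]*z,z],-1)
    return c@att(p["attitude"]).T+np.array(p["xyz"])
def save(p,n): cv2.imwrite(f"pics/{n}.png",p["color"][...,::-1])
E
python3 - <<'E'
from h import *
print(sense()); print(grasp_offset if not callable(grasp_offset) else grasp_offset())
for n in("top","side"):
    p=capture(n); save(p,n+"1"); c=cloud(p); print(n,p["xyz"],p["attitude"])
    for l in("brass_insert","index_base","rotor"):
        for m in masks_of(p,l):
            k=m["pixels"]&(p["z_map"]>0); print(l,round(m["conf"],2),np.round(m["bbox"]),np.round(np.median(c[k],0),3) if k.any() else None)
E
```

```text
{'t': 0.0, 'joint_positions': array([ 1.02831489,  0.60015161, -0.00253631,  1.60012479,  0.0017957 ,
        0.94286994, -0.07978339]), 'joint_vel': array([ 5.58897333e-04, -1.27752993e-03,  7.38344956e-05, -7.60468400e-04,
       -1.97712826e-03,  2.01221904e-04,  1.22601884e-04]), 'effort': array([ 1.39269864e-04, -7.65081239e+01,  1.49803620e+00, -2.52346444e+01,
       -5.23699145e-02,  1.71454606e-02,  1.71346796e-04]), 'tool_pos': array([ 0.32536154, -0.64731943,  0.19704277]), 'orientation': array([ 9.72995301e-01,  2.30823615e-01, -2.47727039e-04, -7.35159408e-04]), 'contact_force': array([-0.25571106,  0.43340407,  0.22545367]), 'torque': array([ 0.05021812,  0.05488861, -0.01511225]), 'gripper_force': 0.0, 'finger_gap': 0.9947898127188999}
0.0188
top [0.51727612 0.13089288 0.95900882] [ 0.70792244 -0.70414989  0.03567031 -0.04178965]
brass_insert 0.79 [215. 253.  29.  29.] [0.511 0.367 0.023]
brass_insert 0.62 [222. 191.  24.  25.] [0.643 0.356 0.028]
brass_insert 0.51 [324. 186.  20.  23.] [0.645 0.146 0.083]
index_base 0.69 [349. 210. 160. 194.] [0.575 0.091 0.067]
rotor 0.66 [341. 228. 136. 139.] [0.557 0.105 0.067]
rotor 0.33 [349. 210. 158. 195.] [0.576 0.091 0.067]
side [0.54751904 0.56380448 0.59121578] [-0.04111189  0.93877607 -0.34149     0.01984627]
brass_insert 0.96 [269. 343.  41.  34.] [0.645 0.373 0.024]
brass_insert 0.66 [360. 358.  32.  46.] [0.513 0.385 0.022]
brass_insert 0.55 [288. 204.  24.  20.] [0.648 0.155 0.087]
index_base 0.62 [321. 202. 191. 177.] [0.577 0.119 0.065]
rotor 0.76 [338. 196. 155. 143.] [0.557 0.128 0.066]
```

```bash
python3 - <<'E'
import cv2
a=cv2.imread("pics/top1.png")[90:320,190:450]; cv2.imwrite("pics/c1.png",cv2.resize(a,None,fx=2.6,fy=2.6,interpolation=2))
a=cv2.imread("pics/side1.png")[80:390,200:450]; cv2.imwrite("pics/c2.png",cv2.resize(a,None,fx=1.9,fy=1.9,interpolation=2))
E
```

```text
(no output)
```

View pics/c1.png

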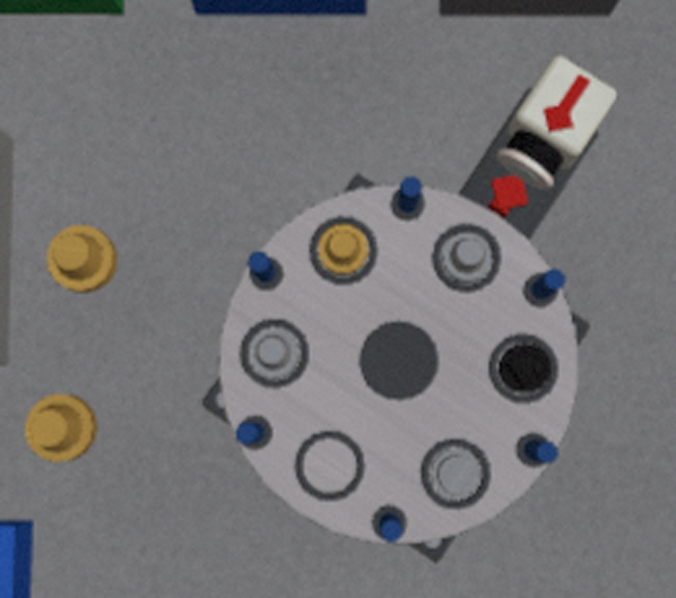

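View pics/c2.png

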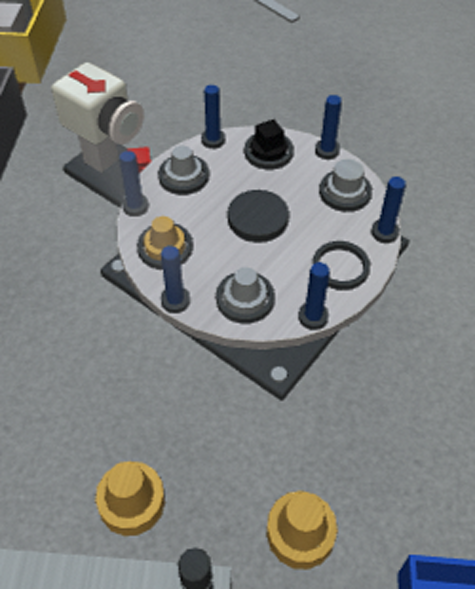

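The brass candidates in the top picture are bench pieces at (222,191) and (215,253), both larger look-alikes, and the insert in a nest at about (322,186). The nested one is the smallest and sits one nest anticlockwise of the camera, so it is the one meant. The crop shows it clearly. The disc has to turn 60° clockwise. Next I measure the axis, the yaw and the pegs.

```bash
cat > meas.py <<'E'
from h import *
from scipy.optimize import least_squares
def meas(name):
    p=capture(name); c=cloud(p); h=cv2.cvtColor(p["color"],cv2.COLOR_RGB2HSV)
    near=np.hypot(c[...,0]-.557,c[...,1]-.1)<.17
    top=near&(abs(c[...,2]-.066)<.006)
    k=max(cv2.findContours(top.astype(np.uint8),0,1)[0],key=len)[:,0]; q=c[k[:,1],k[:,0],:2]
    f=least_squares(lambda s:np.hypot(*(q-s[:2]).T)-.138,[.557,.1],loss="soft_l1",f_scale=.002); ctr=f.x
    b=near&(h[...,0]>100)&(h[...,0]<130)&(h[...,1]>130)&(c[...,2]>.08)
    n,l=cv2.connectedComponents(b.astype(np.uint8)); out=[]
    for i in range(1,n):
        m=l==i
        if m.sum()<12: continue
        w=np.median(c[m],0); d=w[:2]-ctr; out.append((m.sum(),np.round(w,3),round(np.hypot(*d),3),round(np.degrees(np.arctan2(*d[::-1])),1)))
    m=masks_of(p,"brass_insert"); bi=[]
    for e in m:
        s=e["pixels"]&(c[...,2]>.07)
        if s.sum()>20: w=np.median(c[s&(c[...,2]>np.percentile(c[s][:,2],60))],0); d=w[:2]-ctr; bi.append((np.round(w,3),np.hypot(*d).round(3),np.degrees(np.arctan2(*d[::-1])).round(1)))
    cam=np.hypot(c[...,0]-ctr[0],c[...,1]-ctr[1]); cm=(cam>.17)&(cam<.27)&(c[...,2]>.115)&(c[...,2]<.135)
    d=np.median(c[cm][:,:2],0)-ctr
    print(name,"ctr",ctr.round(4),"rms",f.fun.std().round(4),"cam",np.hypot(*d).round(3),np.degrees(np.arctan2(*d[::-1])).round(1))
    for o in out: print(" peg",*o)
    for o in bi: print(" brass",*o)
E
python3 - <<'E'
from meas import *
meas("top"); meas("side")
E
```

```text
top ctr [0.5629 0.103 ] rms 0.0096 cam 0.213 -33.0
 peg 80 [0.68  0.098 0.134] 0.118 -2.4
 peg 76 [0.627 0.204 0.135] 0.119 57.7
 peg 81 [ 0.616 -0.001  0.135] 0.117 -63.0
 peg 68 [0.509 0.21  0.135] 0.12 117.0
 peg 76 [0.497 0.005 0.135] 0.118 -124.0
 peg 68 [0.443 0.111 0.136] 0.12 176.3
 brass [0.645 0.145 0.101] 0.093 27.1
side ctr [0.5645 0.108 ] rms 0.0151 cam 0.212 -32.5
 peg 173 [0.619 0.002 0.113] 0.119 -62.8
 peg 184 [0.498 0.009 0.114] 0.119 -123.8
 peg 219 [0.444 0.118 0.115] 0.121 175.4
 peg 14 [0.631 0.204 0.135] 0.117 55.3
 peg 247 [0.51  0.22  0.117] 0.124 115.9
 brass [0.648 0.152 0.1  ] 0.094 27.9
```

```bash
cat > plan.py <<'E'
from h import *
C=np.array([.5625,.105])
def tgt(a,off,z,r=.118):
    t=np.radians(-63-a); return np.array([*(C+r*np.array([np.cos(t),np.sin(t)])+off*np.array([-np.sin(t),np.cos(t)])),z])
def rel(p,s): return (R.from_quat(s["orientation"]).as_matrix().T@(p-s["tool_pos"])*1000).round(1)
def yang(s): y=R.from_quat(s["orientation"]).as_matrix()[:,1]; return np.degrees(np.arctan2(y[1],y[0])).round(1)
E
python3 - <<'E'
from plan import *
s=sense(); print(yang(s)); print(tgt(0,.026,.2), rel(tgt(0,.026,.2),s))
E
```

```text
-63.3
[0.63923705 0.01166498 0.2       ] [ 576.4 -448.3   -2.1]
```

Call:
apply_moves:
  steps:
    - [0,15,-12,-30,0,0,0]
    - [0,40,-31,-60,0,0,0]
    - [0,70,-54,-60,0,0,0]
    - [0,100,-78,-60,0,0,0]
    - [0,130,-101,-60,0,0,0]
    - [0,160,-124,-60,0,0,0]
    - [0,190,-148,-60,0,0,0]
    - [0,220,-171,-60,0,0,0]
    - [0,250,-194,-60,0,0,0]
    - [0,280,-218,-60,0,0,0]
    - [0,310,-241,-60,0,0,0]
    - [0,340,-264,-60,0,0,0]

```text
t: 1.6
tool_pos: [0.5114, -0.2574, 0.2583]
orientation: [0.973, 0.231, 0.0, 0.0]
contact_force: [1.5, 0.2, -0.1]
finger_gap: 0.192
gripper_force: 0.0
```

Call:
apply_moves:
  steps:
    - [0,30,-23,0,0,0,0]
    - [0,60,-47,0,0,0,0]
    - [0,90,-70,0,0,0,0]
    - [0,120,-93,0,0,0,0]
    - [0,150,-117,0,0,0,0]
    - [0,180,-140,0,0,0,0]
    - [0,205,-160,0,0,0,0]
    - [0,222,-174,0,0,0,0]
    - [0,232,-182,0,0,0,0]
    - [0,236,-184,0,0,0,0]
    - [0,236,-184,0,0,0,0]
    - [0,236,-184,0,0,0,0]

```text
t: 2.6
tool_pos: [0.6386, 0.0094, 0.2578]
orientation: [0.973, 0.23, -0.0, 0.0]
contact_force: [0.3, 0.7, 0.5]
finger_gap: 0.004
gripper_force: 0.0
```

```bash
python3 - <<'E'
from plan import *
s=sense(); print(s["t"],s["tool_pos"],s["contact_force"],s["finger_gap"],yang(s)); print(rel(tgt(0,.026,.11),s))
save(capture("side"),"side2")
E
```

```text
2.6 [0.63862533 0.00936279 0.2577983 ] [0.30147614 0.72704834 0.52014832] 0.0035963135332886197 -63.4
[  1.7  -1.9 147.8]
```

View pics/side2.png

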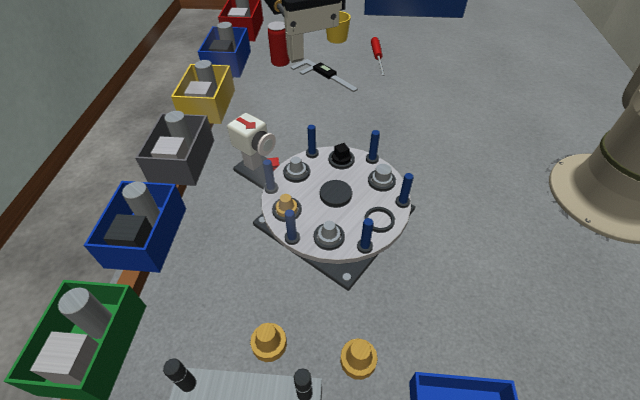

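The shut fingers (295,55) hang over the gap between the camera (250,135) and the push peg (312,135), and nothing has been disturbed. I'll lower them there.

Call:
apply_moves:
  steps:
    - [0,2,-2,25,0,0,0]
    - [0,2,-2,55,0,0,0]
    - [0,2,-2,80,0,0,0]
    - [0,2,-2,98,0,0,0]
    - [0,2,-2,112,0,0,0]
    - [0,2,-2,124,0,0,0]
    - [0,2,-2,134,0,0,0]
    - [0,2,-2,142,0,0,0]
    - [0,2,-2,147,0,0,0]
    - [0,2,-2,148,0,0,0]

```text
t: 3.48
tool_pos: [0.6397, 0.0136, 0.1093]
orientation: [0.973, 0.231, -0.0, 0.0]
contact_force: [-0.5, -0.3, 0.2]
finger_gap: 0.005
gripper_force: 0.0
```

```bash
python3 - <<'E'
from plan import *
s=sense(); print(s["t"],s["tool_pos"],s["contact_force"],yang(s))
for a in range(0,61,4): print(a,round(np.radians(a),3),rel(tgt(a,.0155,.11),s))
p=capture("side"); cv2.imwrite("pics/s3.png",cv2.resize(p["color"][60:300,200:440,::-1],None,fx=2.4,fy=2.4))
E
```

```text
3.4833 [0.63970443 0.01360816 0.10931406] [-0.54553985 -0.25256407  0.21154142] -63.3
0 0.0 [-11.8   1.6  -0.7]
4 0.07 [-20.1   2.4  -0.7]
8 0.14 [-28.4   2.7  -0.7]
12 0.209 [-36.7   2.4  -0.7]
16 0.279 [-44.9   1.5  -0.7]
20 0.349 [-53.1   0.   -0.7]
24 0.419 [-61.1  -2.   -0.6]
28 0.489 [-69.   -4.6  -0.6]
32 0.559 [-76.7  -7.8  -0.6]
36 0.628 [-84.2 -11.4  -0.6]
40 0.698 [-91.4 -15.6  -0.6]
44 0.768 [-98.2 -20.3  -0.6]
48 0.838 [-104.8  -25.4   -0.6]
52 0.908 [-110.9  -31.    -0.6]
56 0.977 [-116.7  -37.    -0.6]
60 1.047 [-122.   -43.4   -0.6]
```

View pics/s3.png

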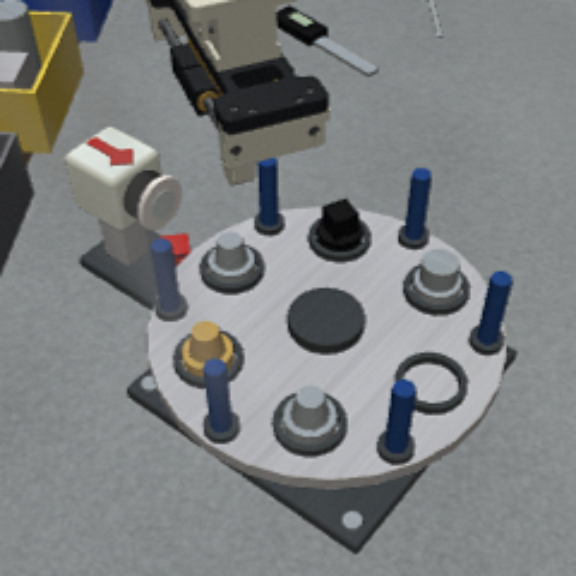

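The tip is beside the peg, overlapping its top, and clear of the insert and the camera. I'll push slowly along the arc.

Call:
apply_moves:
  steps:
    - [0,-5,1,0,0,0,0]
    - [0,-11,2,0,0,0,0]
    - [0,-16,2,0,0,0,0.035]
    - [0,-20,2,0,0,0,0.07]
    - [0,-24,3,0,0,0,0.105]
    - [0,-28,3,0,0,0,0.14]
    - [0,-32,3,0,0,0,0.175]
    - [0,-37,2,0,0,0,0.21]
    - [0,-41,2,0,0,0,0.245]
    - [0,-45,1,0,0,0,0.28]
    - [0,-49,1,0,0,0,0.315]
    - [0,-53,0,0,0,0,0.35]

```text
t: 4.53
tool_pos: [0.5934, -0.01, 0.1104]
orientation: [0.998, 0.056, 0.001, 0.0]
contact_force: [5.5, -0.6, 1.6]
finger_gap: 0.005
gripper_force: 2.4
```

```bash
python3 - <<'E'
from plan import *
s=sense(); print(s["t"],s["tool_pos"],s["contact_force"],yang(s))
for a in range(20,61,4): print(a,round(np.radians(a-20),3),rel(tgt(a,.0155,.11),s))
from meas import meas
meas("top")
E
```

```text
4.5333 [ 0.59335185 -0.00999904  0.11043618] [ 5.51829397 -0.6415932   1.62396838] -83.6
20 0.0 [-1.1  0.1  0.4]
24 0.07 [-9.4  1.   0.4]
28 0.14 [-17.7   1.3   0.4]
32 0.209 [-26.    1.    0.4]
36 0.279 [-34.2   0.1   0.4]
40 0.349 [-42.4  -1.3   0.3]
44 0.419 [-50.5  -3.3   0.3]
48 0.489 [-58.4  -5.9   0.3]
52 0.559 [-66.1  -9.    0.3]
56 0.628 [-73.6 -12.6   0.3]
60 0.698 [-80.8 -16.7   0.3]
top ctr [0.5614 0.105 ] rms 0.0246 cam 0.215 -33.1
 peg 83 [0.671 0.056 0.135] 0.12 -24.1
 peg 78 [0.657 0.174 0.135] 0.118 36.0
 peg 69 [0.549 0.221 0.136] 0.117 96.3
 peg 71 [0.466 0.035 0.135] 0.118 -143.5
 peg 66 [0.453 0.152 0.136] 0.118 156.4
 brass [0.656 0.114 0.101] 0.095 5.5
```

The disc has turned about 21° at 5.5 N. I'll go on slowly over the crest.

Call:
apply_moves:
  steps:
    - [0,-4,0,0,0,0,0.035]
    - [0,-8,1,0,0,0,0.07]
    - [0,-12,1,0,0,0,0.105]
    - [0,-16,1,0,0,0,0.14]
    - [0,-20,1,0,0,0,0.17]
    - [0,-24,1,0,0,0,0.2]
    - [0,-28,1,0,0,0,0.23]
    - [0,-31,0,0,0,0,0.26]
    - [0,-34,0,0,0,0,0.28]
    - [0,-34,0,0,0,0,0.28]
    - [0,-34,0,0,0,0,0.28]
    - [0,-34,0,0,0,0,0.28]

```text
t: 5.63
tool_pos: [0.5589, -0.0138, 0.1099]
orientation: [0.997, -0.082, 0.0, 0.0]
contact_force: [0.1, -0.7, 0.1]
finger_gap: 0.007
gripper_force: 0.0
```

```bash
python3 - <<'E'
from plan import *
s=sense(); print(s["t"],s["tool_pos"],s["contact_force"],yang(s))
from meas import meas
meas("top");meas("side")
E
```

```text
5.6333 [ 0.55894903 -0.0137841   0.10990875] [ 0.11648664 -0.66384237  0.05258921] -99.4
top ctr [0.5609 0.1062] rms 0.0245 cam 0.216 -33.3
 peg 79 [0.68  0.099 0.134] 0.12 -3.6
 peg 73 [0.625 0.204 0.135] 0.117 56.7
 peg 70 [ 0.617 -0.     0.134] 0.12 -62.3
 peg 66 [0.507 0.21  0.136] 0.116 117.3
 peg 77 [0.498 0.004 0.135] 0.12 -121.7
 peg 66 [0.444 0.11  0.135] 0.117 178.2
 brass [0.641 0.052 0.101] 0.097 -33.7
side ctr [0.5612 0.1122] rms 0.0192 cam 0.216 -32.9
 peg 176 [0.615 0.001 0.112] 0.124 -64.1
 peg 185 [0.496 0.011 0.113] 0.121 -123.0
 peg 218 [0.444 0.121 0.115] 0.117 175.5
 peg 244 [0.513 0.221 0.117] 0.119 113.7
 brass [0.642 0.057 0.098] 0.098 -34.7
```

The disc has clicked into the next stop, with the brass insert at −33.7° against the camera at −33.3°. The fingers are free, so I'll lift straight up.

Call:
apply_moves:
  steps:
    - [0,0,0,-10,0,0,0]
    - [0,0,0,-30,0,0,0]
    - [0,0,0,-60,0,0,0]
    - [0,0,0,-90,0,0,0]
    - [0,0,0,-120,0,0,0]
    - [0,0,0,-140,0,0,0]
    - [0,0,0,-150,0,0,0]
    - [0,0,0,-150,0,0,0]
    - [0,0,0,-150,0,0,0]

```text
t: 6.58
tool_pos: [0.5585, -0.0138, 0.2598]
orientation: [0.997, -0.082, 0.0, -0.0]
contact_force: [-0.7, 0.5, 0.8]
finger_gap: 0.006
gripper_force: 0.0
```

```bash
python3 - <<'E'
from plan import *
s=sense(); print(s["t"],s["tool_pos"],s["contact_force"])
from meas import meas
meas("side")
p=capture("side"); cv2.imwrite("pics/s4.png",cv2.resize(p["color"][60:300,200:440,::-1],None,fx=2.4,fy=2.4))
E
```

```text
6.5833 [ 0.55854356 -0.01378165  0.25975742] [-0.67623219  0.50956415  0.81551882]
side ctr [0.5645 0.1082] rms 0.0168 cam 0.212 -32.5
 peg 172 [0.617 0.002 0.113] 0.119 -63.5
 peg 183 [0.498 0.01  0.113] 0.119 -124.2
 peg 217 [0.444 0.119 0.114] 0.121 174.8
 peg 248 [0.511 0.22  0.118] 0.124 115.4
 brass [0.642 0.059 0.097] 0.091 -32.5
```

View pics/s4.png

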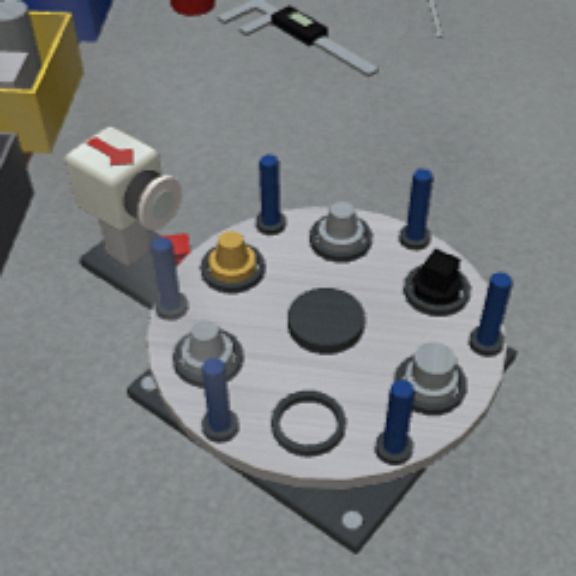

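The brass insert (232,258) stands upright at the red arrow in front of the camera, and the arm is clear.

```bash
python3 -c "
from station import sign_off; print(sign_off())"
```

```text
the job is handed in; nothing more can be done
None
```

The table was pushed one stop clockwise by a peg: the brass insert is upright in its nest at the stop in front of the camera, the insert itself was not touched, and the job is handed in at about 7 s.

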